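# Hold the gouging machine's sprung cover at its set mark

### The job

A sharpening stone has been left on the closed cover of the cane gouging machine: with the cover still shut, take the stone off and lay it flat in the wooden tray, without dropping it. Then lift the sprung cover by its black bar until its yellow pointer stands level with the red mark on the set arm, and finish there, still holding it steady with the gripper, because the spring shuts it if you let go. Leave the set arm, the wire spool, the cane tube and the glass dish where they are.

Things in the scene. Friction and masses are not known exactly. Their poses are not given: they have to be found in the camera images.
- machine: Fixed cane gouging machine: green box 210 (x) x 230 (y) x 90 mm high on a dark steel base plate 230 x 300 x 8 mm, with a grey painted aluminium cover on top. Origin: centre of its underside, on the bench; x points from the bar side (front, facing the robot, give or take 0.25 rad of yaw) to the hinge side, z up. It carries the cover and the set arm.
- cover (a joint): Hinge of the cover, rad: 0 = shut (level), growing as the front rises, limit 1.3. The axis runs along the machine's y through point hinge_mid; a positive turn is right-handed about the machine's +y. The cover is a grey panel 205 (along x) x 222 x 8 mm, 0.35 kg, its shut top face 98 mm above the bench. A spring drives it shut: about 3.5 N at the bar to start lifting, 4 to 5 N at the mark.
- hinge_mid (a point): Point on the hinge axis in the middle of the machine's width, 94 mm above the bench and 100 mm towards +x from the machine's origin. Does not move with the cover.
- cover_bar (a point): Middle of the cover's black round lifting bar: diameter 12 mm, running along the machine's y, 80 mm free between its two posts, bar centre 38 mm above the cover's top face (32 mm clear under the bar). With the cover shut it lies 187 mm in front of (machine -x) and 42 mm above hinge_mid. Moves and turns with the cover; its axes are the machine's axes when shut.
- cover_pointer (a point): Tip of the yellow pointer tab (20 mm long, 6 mm thick) that sticks out of the cover's left edge (machine +y); 170 mm from the hinge axis, level with it when shut, 128 mm to machine +y of hinge_mid. Moves with the cover.
- set_arm (a joint): Angle of the set arm, rad, measured as for the cover (same axis, same zero), 0.4 to 0.85, held by a stiff clamp: the cover stands at the mark when joint cover equals joint set_arm.
- set_mark (a point): The point where the pointer tip comes when the cover stands at the mark: 170 mm from the hinge axis, in the pointer tip's plane, beside the centre of the red block (24 x 12 x 24 mm) at the end of the steel set arm, just outside the cover's left edge (machine +y); the arm stands up to 240 mm above the bench.
- stone: Reddish brown sharpening stone, a block 110 (x) x 36 (y) x 26 mm high, about 0.22 kg, lying on the cover. Origin: centre of its underside; x along its length. Loose.
- tray: Fixed dark wooden tray with a black rubber floor, 210 (x) x 160 (y) mm outside, 198 x 148 mm inside, floor 5 mm and rim 12 mm above the bench. Origin: centre of its underside on the bench.
- wire_spool: Loose wooden spool of brass wire, 54 mm diameter, 40 mm high; origin at the centre of its underside. Leave alone.
- cane_tube: Loose cane tube standing upright, 26 mm diameter, 110 mm high; origin at the centre of its underside. Leave alone.
- glass_dish: Loose glass dish, 90 mm across, 40 mm high; origin at the centre of its underside. Leave alone.

How it is judged:
On the way, in this order (a step that is already met when the one before it is completed fails the run):
1. the stone lies flat in the tray, let go (x of stone in the frame of tray between -0.085 and 0.085 m and y of stone in the frame of tray between -0.065 and 0.065 m and z of stone in the frame of tray between 0 and 0.01 m and angle between stone's own z axis and vertical below 0.1 rad and contact force between the fingers and stone below 0.1 N and linear speed of stone below 0.03 m/s), for 0.2 s.
2. the gripper holds the cover with its pointer at the red mark (x of stone in the frame of tray between -0.085 and 0.085 m and y of stone in the frame of tray between -0.065 and 0.065 m and z of stone in the frame of tray between 0 and 0.01 m and angle between stone's own z axis and vertical below 0.1 rad and distance between cover_pointer and set_mark below 0.012 m and contact force between the fingers and machine above 1 N), for 0.5 s.
At the end, for the whole second after the job is handed in: Stone flat and at rest on the tray floor, let go; fingers press on the cover (over 1 N) and hold it still (under 0.1 rad/s), pointer tip within 12 mm of the set mark (half the red block's height, 4 degrees); spool, cane tube and dish within 20 mm of their starts (all of step 2 and contact force between the fingers and stone below 0.1 N and linear speed of stone below 0.03 m/s and velocity of joint cover between -0.1 and 0.1 rad/s and distance of each of wire_spool, cane_tube, glass_dish from where it was at the start of the episode below 0.02 m); the arm keeps its last pose, push and grip.
It fails at once if the cover is raised (over 0.12 rad) before the stone lies in the tray (value of joint cover above 0.12 rad and not (x of stone in the frame of tray between -0.085 and 0.085 m and y of stone in the frame of tray between -0.065 and 0.065 m and z of stone in the frame of tray between 0 and 0.01 m and angle between stone's own z axis and vertical below 0.1 rad)).
It fails at once if the stone is dropped (falls free faster than 0.8 m/s) (linear speed of stone above 0.8 m/s and contact force between the fingers and stone below 0.1 N).
It fails at once if the set arm is shifted by more than 10 mm (distance of set_mark from where it was at the start of the episode above 0.01 m).
It fails at once if the wire spool, cane tube or glass dish is moved more than 20 mm or tipped (distance of any of wire_spool, cane_tube, glass_dish from where it was at the start of the episode above 0.02 m or angle between any of wire_spool, cane_tube, glass_dish's own z axis and vertical above 0.4 rad).
It also fails if it takes over 56 s, if anything falls off the work surface, if the arm or the gripper's body presses on something with over 40 N, if the wrist force passes 120 N, or if a joint passes its speed limit or range.

### The arm

A 6-joint arm with a two-finger parallel gripper is mounted at the origin on the work surface. World frame = base frame: x ahead of the robot, y to its left, z up, the work surface at z = 0. Lengths are in m, angles in rad, forces in N, time in s.
With the tool pointing down it reaches from about 0.275 to 0.975 m from the base axis. Payload 8.4 kg.
Tool frame: the origin (TCP) lies at the centre of the arm's flange, where the gripper is bolted on; the fingertips stand 190 mm ahead of it and the grasp point (between the pads) lies 171 mm ahead of it; z points along the fingers, y is the line along which they close (so a half turn about z gives the same grasp; the last joint's range is limited). The gripper opens to 92 mm and grips with 3 to 60 N. Pads are 20 mm wide; open, the fingers measure 128 mm over their backs; the gripper's body (75 mm by 189 mm) begins 69 mm behind the grasp point.
Start: joints at [-0.002, 0.353, 1.633, -0, 1.155, -0.002], TCP at [0.625, -0, 0.405] pointing down, gripper open.
Joint ranges: [-2.63, 2.63], [-0.92, 2.1], [0.06, 2.66], [-1.3, 4.44], [0, 2.69], [-3.02, 3.02]. Speed limits (rad/s): [2.22, 2.22, 2.79, 3.14, 3.14, 3.14].

### API

Orientations are given as a 3x3 rotation matrix whose columns are the frame's x, y, z axes.
In Python, from station import read_state, optics, arm gives the robot as it stands.
- The arm moves only by the tool send_rows, never from a script. Its argument "plan" is a list of rows, each a list of 5 numbers: the shift along the tool's x, y, z in mm, then the turn about the tool's z in rad, then the closure, from -1 (fully open) to 1 (shut). In form: [[x, y, z, spin, jaw], ...]. A call has 1 to 20 rows; each row is the pose to reach, as a shift and turn from the pose commanded when the call began, along the tool's axes at that moment; what a row does not reach only later rows make up. A row lasts 1/10 s, in which the tool goes at most 50 mm and 8.59 degrees, less where a joint would pass 70% of its speed; a pose out of reach is approached as far as the arm can. A call with a gripper value outside its range is refused whole. The fingers move at their own pace and stop on an object; "grip_force" is the grip in N (left out, the last holds). Time passes only in rows, so rows that repeat a pose let the fingers close. It gives the time, the measured TCP pose, the force, the opening and the grip force at its end, in the units of the state.
- read_state(): the state, without advancing time (a new reading comes with each control period).
- optics.read_camera(name): name is "scene" or "side" or "wrist"; returns (picture, depth): 384x512x3 uint8, blue, green, red; 384x512 float32, m along the optical axis (not along the pixel's ray), 0 where there is no reading.
- optics.calibration(name): a dict with "K" (3x3 intrinsics, pixels), "k1" (the pictures are not rectified: a ray, as slopes to the right and down, at radius r is drawn at 1 + k1 r^2 times it, then the intrinsics apply), "T" (4x4, takes a point from camera to world coordinates). Camera axes: x right, y up, looking along -z (the intrinsics and any distortion apply to the point x, -y, -z); pixel columns grow to the right and rows downward; lengths in m; the calibration is good to about 2 mm. A picture is of the moment at which its call begins: read the wrist's pose just before it. calibration takes no time and is no camera call; for the wrist camera it gives the pose at the moment of the call.
- arm.hand_in(): hands the job in; it is judged then, once.
The state is a dict: "t": time; "joints": joint angles; "joint_vel": joint speeds; "joint_efforts": joint torques, N m; "ee_pos": TCP position; "ee_rot": TCP orientation; "force": force on the tool from outside, world axes, zero at the start; "moment": the same for the moment, N m; "opening": finger opening in m; "grasp_force": force on a finger pad.
Only numpy, scipy, OpenCV 4.12 (cv2) and the standard library are available. Lean on these libraries where they do the work, as an engineer would, in place of code of your own. Each camera call takes 0.05 s, during which the arm holds its last target. There are 200 camera calls.

## Working session

There is one attempt and no reset: what is moved stays moved. The work goes in short steps, Python scripts to look and compute and a tool call to move; the robot and the scene stay as the last step left them, time stands still between calls to the robot, and variables do not carry over. Pictures are saved under pics/ and viewed, at most 10 in all, crops included, and the job is handed in when it is done.

Besides the shell and the picture viewer there is one more tool, called as name(argument=value, ...) on one line, values as JSON. send_rows: Moves the arm, as the interface text tells. Its arguments: {"type":"object","properties":{"plan":{"type":"array","items":{"type":"array","items":{"type":"number"}}},"grip_force":{"type":"number"}},"required":["plan"]}

```bash
mkdir -p pics; ls; cat > h.py <<'E'
import numpy as np, cv2
from station import read_state, optics, arm
def grab(n):
    c=optics.calibration(n); p,d=optics.read_camera(n); return p,d,c
def cloud(p,d,c):
    K=c["K"];K=np.array(K);T=np.array(c["T"]);h,w=d.shape
    u,v=np.meshgrid(np.arange(w),np.arange(h))
    s=cv2.undistortPoints(np.stack([u,v],-1).reshape(-1,1,2).astype(np.float64),K,np.array([c["k1"],0,0,0.])).reshape(h,w,2)
    P=np.stack([s[...,0]*d,-s[...,1]*d,-d],-1)
    return P@T[:3,:3].T+T[:3,3]
E
python3 - <<'E'
from h import *
for n in ["scene","side","wrist"]:
    p,d,c=grab(n); np.savez(n+"0.npz",p=p,d=d,X=cloud(p,d,c)); cv2.imwrite(f"pics/{n}0.png",p)
    print(n,c["K"],c["k1"],np.round(c["T"],3).tolist())
a=np.hstack([cv2.imread(f"pics/{n}0.png") for n in ["scene","side"]])
E
```

```text
pics
scene [[473.29047647   0.         255.75742809]
 [  0.         473.29047647 192.42350242]
 [  0.           0.           1.        ]] -0.0018130362522947093 [[-0.555, -0.573, 0.603, 1.374], [0.832, -0.378, 0.406, 0.601], [-0.005, 0.727, 0.687, 0.997], [0.0, 0.0, 0.0, 1.0]]
side [[452.84809781   0.         256.25413505]
 [  0.         452.84809781 193.65257233]
 [  0.           0.           1.        ]] -0.12764957335964963 [[-0.998, 0.03, -0.06, 0.524], [-0.066, -0.611, 0.789, 1.012], [-0.013, 0.791, 0.611, 0.854], [0.0, 0.0, 0.0, 1.0]]
wrist [[311.59353586   0.         256.45267606]
 [  0.         311.59353586 195.29835783]
 [  0.           0.           1.        ]] -0.04125022866279717 [[1.0, -0.0, 0.001, 0.625], [0.0, 0.963, 0.27, 0.076], [-0.001, -0.27, 0.963, 0.382], [0.0, 0.0, 0.0, 1.0]]
```

View pics/scene0.png

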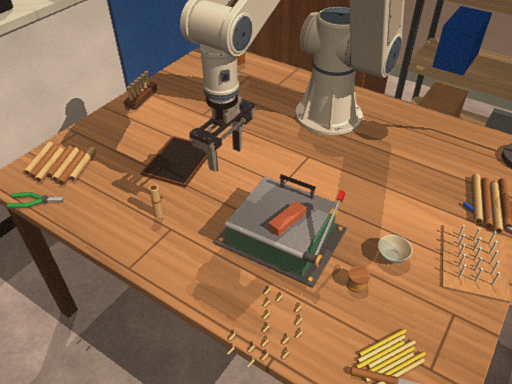

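View pics/side0.png

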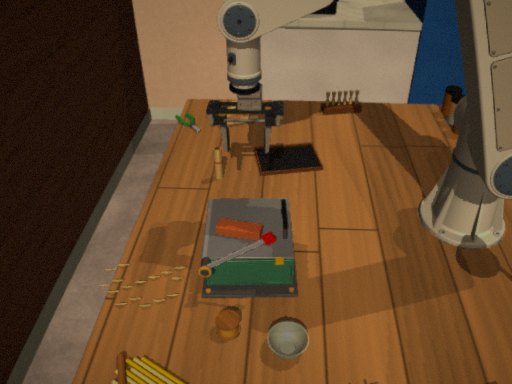

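View pics/wrist0.png

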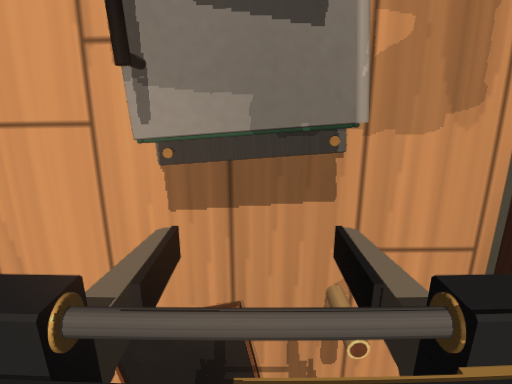

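Scene: stone at about (288,218), bar (297,185), red mark (341,196), tray (177,160), cane tube (156,200), dish (394,249), spool (358,278). Side: stone (239,229), red (268,239), yellow pointer (280,261), bar (284,213), tray (289,158). Now the numbers.

```bash
python3 - <<'E'
from h import *
def rect(m,X,lab):
    P=X[m]; r=cv2.minAreaRect(P[:,:2].astype(np.float32)*1000)
    print(lab,m.sum(),"med",np.round(np.median(P,0),4),"rect",np.round(r[0],1),np.round(r[1],1),round(r[2],1))
for n in ["scene","side"]:
    z=np.load(n+"0.npz");p,d,X=z["p"],z["d"],z["X"]
    hsv=cv2.cvtColor(p,cv2.COLOR_BGR2HSV);H,S,V=[hsv[...,i].astype(int) for i in range(3)]
    Z=X[...,2];x,y=X[...,0],X[...,1]
    red=((H<10)|(H>174))&(S>120)&(d>0)
    R=lambda a:(cv2.morphologyEx(a.astype(np.uint8),cv2.MORPH_OPEN,np.ones((2,2))))>0
    stone=R(red&(abs(Z-.124)<.006)&(x>.4)&(x<.9)); 
    nb,l,st,_=cv2.connectedComponentsWithStats(stone.astype(np.uint8))
    i=1+np.argmax(st[1:,4]); rect(l==i,X,n+" stonetop")
    mark=R(red&(S>200)&(Z>.14)); 
    if mark.any(): rect(mark,X,n+" mark")
    cov=R((S<60)&(abs(Z-.098)<.006)&(x>.4)&(x<.95)&(abs(y)<.5)); rect(cov,X,n+" cover")
    bar=R((V<70)&(Z>.115)&(Z<.15)&(x>.4)&(x<.7)&(y>-.15)&(y<.5)); 
    if bar.any(): rect(bar,X,n+" bar")
    yel=R((H>18)&(H<32)&(S>150)&(abs(Z-.095)<.012)&(x<.9)&(x>.4)); 
    if yel.any(): rect(yel,X,n+" pointer")
    tray=R((V<75)&(Z>-.003)&(Z<.018)&(y<-.1)&(x>.3)&(x<.8)); 
    nb,l,st,_=cv2.connectedComponentsWithStats(tray.astype(np.uint8))
    rect(l==1+np.argmax(st[1:,4]),X,n+" tray")
    for lab,(u,v) in dict(scene=dict(tube=(156,190),dish=(394,240),spool=(358,270)),side=dict(tube=(219,152),dish=(288,330),spool=(230,312)))[n].items(): print(lab,np.round(X[v,u],3))
E
```

```text
scene stonetop 457 med [0.6348 0.2012 0.1222] rect [623.5 199.9] [ 33.4 129.1] 80.0
scene mark 46 med [0.5539 0.306  0.1883] rect [459.3 276.6] [225.1  10.6] 16.4
scene cover 4155 med [0.6285 0.1649 0.0966] rect [956.7 299.9] [993.3 268.8] 20.6
scene bar 120 med [0.5237 0.1655 0.1371] rect [461.2 133.5] [177.2 100.3] 23.2
scene tray 1590 med [ 0.5239 -0.2858  0.0045] rect [932.2  79.9] [1354.   197.7] 42.0
tube [ 0.733 -0.163  0.104]
dish [0.469 0.441 0.023]
spool [0.627 0.406 0.039]
side stonetop 33 med [0.5968 0.2    0.1237] rect [597.3 202.7] [26.  14.5] 52.6
side mark 176 med [0.5563 0.3038 0.1902] rect [1131.9 -259.7] [ 587.7 2815.6] 28.5
side cover 3265 med [0.6072 0.1806 0.0979] rect [582.  538.2] [209.6 953.6] 4.1
side bar 159 med [0.5179 0.1689 0.1397] rect [518.3 139. ] [ 15.8 151.2] 4.0
side pointer 69 med [0.5272 0.2814 0.0949] rect [527.6 282.3] [18.1 19. ] 87.1
side tray 1422 med [ 0.5158 -0.2829  0.0058] rect [468.6 314.4] [ 222.  1381.8] 4.6
tube [ 0.728 -0.167  0.1  ]
dish [0.505 0.419 0.021]
spool [0.634 0.392 0.04 ]
```

```bash
python3 - <<'E'
from h import *
def rect(P,lab):
    P=P[:, :2]
    lo,hi=np.percentile(P,[1,99],axis=0)
    P=P[((P>=lo-.003)&(P<=hi+.003)).all(1)]
    r=cv2.minAreaRect(P.astype(np.float32)*1000)
    m=P.mean(0);w,v=np.linalg.eigh(np.cov((P-m).T));a=v[:,1];q=(P-m)@v
    print(lab,len(P),"rect",np.round(r[0],1),np.round(r[1],1),round(r[2],1),"pca",np.round(m*1000,1),"ang",round(np.degrees(np.arctan2(a[1],a[0])),1),"ext",np.round(np.ptp(q,axis=0)*1000,1))
A={}
for n in ["scene","side"]:
    z=np.load(n+"0.npz");p,d,X=z["p"],z["d"],z["X"]
    hsv=cv2.cvtColor(p,cv2.COLOR_BGR2HSV);H,S,V=[hsv[...,i].astype(int) for i in range(3)]
    x,y,Z=np.moveaxis(X,-1,0)
    def box(a,b,c,e,f,g): return (d>0)&(x>a)&(x<b)&(y>c)&(y<e)&(Z>f)&(Z<g)
    red=((H<12)|(H>174))&(S>110)
    er=lambda m:cv2.morphologyEx(m.astype(np.uint8),cv2.MORPH_OPEN,np.ones((3,3)))>0
    sm=er(box(.54,.75,.12,.26,.105,.135)&red)
    print("stone z pct",np.round(np.percentile(Z[sm],[5,50,90]),3))
    M=dict(stoneall=sm,stonetop=box(.54,.75,.12,.26,.117,.130)&red,
     cover=er(box(.48,.78,.0,.36,.092,.103)&(S<70)),
     bar=box(.47,.57,.08,.25,.125,.15)&(V<70),
     mark=box(.5,.62,.25,.35,.16,.22)&red&(S>190),
     pointer=box(.48,.6,.25,.32,.085,.105)&(H>18)&(H<32)&(S>150),
     tray=er(box(.38,.66,-.4,-.15,-.005,.018)&(V<80)))
    for k,m in M.items():
        if m.sum()>5: rect(X[m],n+" "+k); 
        A.setdefault(k,[]).append(X[m])
    print("mark z",np.round(np.percentile(Z[M["mark"]],[5,50,95]),3))
for k in ["tray","cover","bar","stonetop"]: rect(np.vstack(A[k]),"BOTH "+k)
z=np.load("side0.npz");c=z["p"][140:310,190:330];cv2.imwrite("pics/c1.png",cv2.resize(c,None,fx=4,fy=3.5,interpolation=2)[:600])
E
```

```text
stone z pct [0.108 0.122 0.124]
scene stoneall 584 rect [630.9 196.4] [ 38.1 113.6] 80.9 pca [636.6 199. ] ang 169.4 ext [ 39.3 113.5]
scene stonetop 469 rect [630.9 196.1] [ 37.6 113.6] 80.8 pca [633.9 197.3] ang 170.2 ext [ 38.  113.6]
scene cover 4093 rect [612.3 169. ] [217.9 224.2] 2.4 pca [620.5 169.8] ang 79.2 ext [251.3 260.9]
scene bar 113 rect [523.8 162.2] [ 10.5 100.3] 5.2 pca [523.4 164.5] ang 94.2 ext [ 10.9 100.4]
scene mark 56 rect [556.  301.9] [25.2 12.2] 3.4 pca [557.  303.7] ang 172.7 ext [13.6 26.4]
scene pointer 11 rect [530.1 281.9] [14.6 15.9] 84.8 pca [529.9 279.6] ang 122.7 ext [14.4 18.1]
scene tray 1581 rect [ 511.3 -288.3] [196.1 152.1] 9.0 pca [ 519.  -290.6] ang -161.8 ext [165.6 209.3]
mark z [0.177 0.19  0.197]
stone z pct [0.107 0.123 0.125]
side stoneall 693 rect [630.2 196.2] [ 41.9 110.5] 79.9 pca [629.3 201.9] ang 170.9 ext [ 42.4 110.4]
side stonetop 525 rect [630.1 196. ] [ 41.8 110.2] 80.4 pca [629.5 198.6] ang 170.7 ext [ 41.9 110.1]
side cover 3406 rect [611.1 170.4] [213.3 218.6] 2.8 pca [614.1 176.1] ang 106.1 ext [227.1 254.6]
side bar 146 rect [520.8 160.7] [ 11.5 108.1] 4.2 pca [520.7 168.1] ang 94.5 ext [ 11.7 108.1]
side mark 125 rect [553.3 301.7] [28.1 13.5] 3.9 pca [553.1 304.2] ang -179.7 ext [14.7 28.3]
side pointer 69 rect [529.7 280.6] [18.5 21.4] 1.9 pca [529.5 281.5] ang 119.8 ext [20.7 24.4]
side tray 1425 rect [ 518.7 -294. ] [213.3 175. ] 4.7 pca [ 517.8 -290.9] ang -172.6 ext [180.8 210.9]
mark z [0.175 0.188 0.198]
BOTH tray 2989 rect [ 518.1 -289.9] [208.3 166.6] 3.1 pca [ 518.4 -290.7] ang -166.4 ext [188.7 213.2]
BOTH cover 7513 rect [612.2 169. ] [218.1 224.1] 2.5 pca [617.5 172.8] ang 95.6 ext [225.1 229.5]
BOTH bar 258 rect [521.7 162. ] [ 13.8 105.7] 3.9 pca [521.9 166.8] ang 94.5 ext [ 13.8 105.7]
BOTH stonetop 994 rect [630.2 195.9] [ 41.8 112.5] 80.4 pca [631.4 198. ] ang 170.5 ext [ 41.8 112.5]
```

View pics/c1.png

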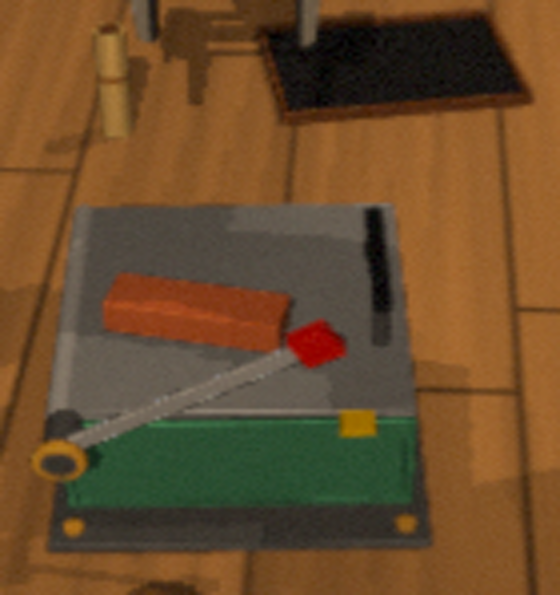

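Crop: stone, bar, pointer (356,424) and red mark (316,345) are consistent; the sizes come out as given. Machine yaw about 3.5°, bar (0.522, 0.163), stone (0.630, 0.196) at -9.5°, tray (0.518, -0.290), mark angle about 0.57 rad. Tool axes check, then approach.

```bash
python3 - <<'E'
from h import *
s=read_state();print(s["t"],np.round(s["ee_rot"],3).tolist(),np.round(s["ee_pos"],4),s["opening"],s["force"])
E
```

```text
0.15 [[0.0, 1.0, -0.001], [1.0, -0.0, -0.0], [-0.0, -0.001, -1.0]] [ 0.6248 -0.      0.4041] 0.09189034523963303 [0.26438043 0.04918119 0.37339279]
```

send_rows(plan=[[20,1,0,-0.14,-0.5],[40,2,0,-0.28,-0.5],[60,3,0,-0.42,-0.5],[80,4,0,-0.56,-0.5],[100,5,0,-0.7,-0.5],[120,5,0,-0.84,-0.5],[140,5,0,-0.98,-0.5],[160,5,0,-1.12,-0.5],[180,5,0,-1.26,-0.5],[196,5,0,-1.405,-0.5],[196,5,0,-1.405,-0.5]], grip_force=30)

```text
t: 1.25
ee_pos: [0.6298, 0.1976, 0.4043]
ee_rot: [[-0.987, 0.161, -0.001], [0.161, 0.987, 0.0], [0.001, 0.0, -1.0]]
force: [0.6, -0.2, 0.4]
opening: 0.0689
grasp_force: 0.0
```

```bash
cat > stone.py <<'E'
from h import *
s=read_state();p,d,c=grab("wrist");X=cloud(p,d,c)
cv2.imwrite("pics/w1.png",p)
hsv=cv2.cvtColor(p,cv2.COLOR_BGR2HSV);H,S,V=[hsv[...,i].astype(int) for i in range(3)]
x,y,Z=np.moveaxis(X,-1,0)
m=(((H<12)|(H>174))&(S>110)&(abs(Z-.124)<.007)&(d>0)&(abs(x-.63)<.1)&(abs(y-.2)<.07))
r=cv2.minAreaRect(X[m][:,:2].astype(np.float32)*1000);print(m.sum(),r,np.median(Z[m]))
R=np.array(s["ee_rot"]);print(s["t"],np.round(s["ee_pos"],4),np.degrees(np.arctan2(R[1,1],R[0,1])),s["opening"])
E
python3 stone.py
```

```text
4925 ((629.7595825195312, 195.6692657470703), (35.95860290527344, 109.88880920410156), 80.20003509521484) 0.12219741433719611
1.25 [0.6298 0.1976 0.4043] 80.72630654014715 0.06887039725445657
```

View pics/w1.png

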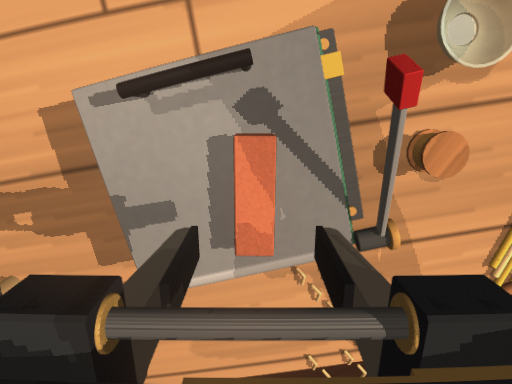

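The wrist picture shows the stone at (255,195) between the fingers. Its measured size, 36 x 110 mm, is right, and it is 2 mm from the tool axis. Descend and grip.

send_rows(plan=[[0,-2,40,0.01,-0.5],[0,-2,75,0.01,-0.5],[0,-2,95,0.01,-0.5],[0,-2,106,0.01,-0.5],[0,-2,111,0.01,-0.5],[0,-2,111,0.01,-0.5],[0,-2,111,0.01,1],[0,-2,111,0.01,1],[0,-2,111,0.01,1],[0,-2,111,0.01,1],[0,-2,111,0.01,1],[0,-2,111,0.01,1]], grip_force=35)

```text
t: 2.5
ee_pos: [0.6298, 0.1942, 0.2941]
ee_rot: [[-0.985, 0.175, 0.001], [0.175, 0.985, 0.0], [-0.001, 0.0, -1.0]]
force: [0.1, 0.8, 3.4]
opening: 0.0354
grasp_force: 35.0
```

send_rows(plan=[[0,0,-8,0,1],[0,0,-25,0,1],[0,0,-50,0,1],[0,0,-75,0,1],[0,-10,-90,0,1],[2,-35,-95,-0.02,1],[4,-70,-95,-0.05,1],[6,-110,-95,-0.08,1],[8,-150,-95,-0.1,1],[10,-190,-95,-0.12,1],[12,-230,-95,-0.14,1],[14,-270,-95,-0.16,1],[16,-310,-95,-0.18,1],[18,-350,-95,-0.2,1],[20,-390,-95,-0.22,1],[22,-425,-95,-0.24,1],[24,-455,-95,-0.26,1],[25,-480,-95,-0.27,1],[26,-496,-95,-0.27,1],[26,-496,-95,-0.27,1]])

```text
t: 4.5
ee_pos: [0.5164, -0.2915, 0.3885]
ee_rot: [[-0.996, -0.092, -0.001], [-0.092, 0.996, -0.0], [0.001, -0.0, -1.0]]
force: [0.4, 0.9, -1.8]
opening: 0.036
grasp_force: 35.0
```

```bash
python3 - <<'E'
from h import *
s=read_state()
for n in ["wrist","scene"]:
    p,d,c=grab(n);X=cloud(p,d,c)
    cv2.imwrite(f"pics/{n}2.png",p)
    x,y,Z=np.moveaxis(X,-1,0);V=p.max(2)
    m=(V<80)&(d>0)&(Z>-.006)&(Z<.02)&(x>.38)&(x<.66)&(y>-.4)&(y<-.17)
    m=cv2.morphologyEx(m.astype(np.uint8),cv2.MORPH_OPEN,np.ones((3,3)))>0
    print(n,cv2.minAreaRect(X[m][:,:2].astype(np.float32)*1000),m.sum(),np.median(Z[m]))
print(s["t"],s["ee_pos"],s["opening"],s["grasp_force"])
E
```

```text
wrist ((514.5665283203125, -287.0636291503906), (199.21038818359375, 149.2117919921875), 11.805792808532715) 12647 0.003509717692736225
scene ((508.99810791015625, -287.43438720703125), (200.2794952392578, 153.43704223632812), 12.14218807220459) 1666 0.004340964659617086
4.5 [ 0.51643207 -0.29146231  0.38849988] 0.03595351351349313 34.99867558479309
```

View pics/wrist2.png

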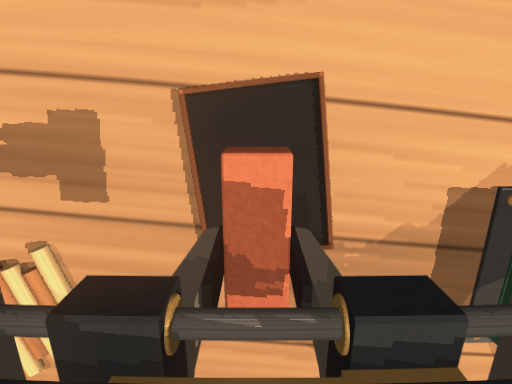

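Tray is well seen, 199 x 149 mm inside, centre (0.5146, -0.287), yaw 12°. Lower with a small correction.

send_rows(plan=[[1,2,20,-0.05,1],[2,4,60,-0.11,1],[2,4,100,-0.11,1],[2,4,135,-0.11,1],[2,4,160,-0.11,1],[2,4,175,-0.11,1],[2,4,182,-0.11,1],[2,4,185,-0.11,1],[2,4,187,-0.11,1],[2,4,187,-0.11,1],[2,4,187,-0.11,1]])

```text
t: 5.7
ee_pos: [0.5153, -0.2862, 0.2026]
ee_rot: [[-0.979, -0.203, 0.001], [-0.203, 0.979, -0.001], [-0.001, -0.001, -1.0]]
force: [0.0, 0.6, -1.6]
opening: 0.0357
grasp_force: 35.0
```

Still 1–2 mm above; lower slightly, then release and raise.

send_rows(plan=[[0,0,1,0,1],[0,0,2,0,1],[0,0,2,0,1],[0,0,2,0,0.05],[0,0,2,0,0.0],[0,0,2,0,-0.1],[0,0,2,0,-0.1],[0,0,2,0,-0.1],[0,0,2,0,-0.1],[0,0,-10,0,-0.1],[0,0,-40,0,-0.1],[0,0,-80,0,-0.1],[0,0,-120,0,-0.1],[0,0,-160,0,-0.1],[0,0,-200,0,-0.1],[0,0,-200,0,-0.1]])

```text
t: 7.3
ee_pos: [0.5161, -0.2866, 0.4085]
ee_rot: [[-0.979, -0.203, 0.009], [-0.203, 0.979, -0.005], [-0.008, -0.007, -1.0]]
force: [-0.2, 0.2, -0.5]
opening: 0.0507
grasp_force: 0.0
```

```bash
python3 - <<'E'
from h import *
s=read_state()
p,d,c=grab("wrist");X=cloud(p,d,c);x,y,Z=np.moveaxis(X,-1,0)
hsv=cv2.cvtColor(p,cv2.COLOR_BGR2HSV);H,S,V=[hsv[...,i].astype(int) for i in range(3)]
m=((H<12)|(H>174))&(S>110)&(abs(Z-.03)<.008)&(abs(x-.515)<.09)&(abs(y+.287)<.06)
m=cv2.morphologyEx(m.astype(np.uint8),cv2.MORPH_OPEN,np.ones((3,3)))>0
print(cv2.minAreaRect(X[m][:,:2].astype(np.float32)*1000),np.percentile(Z[m],[5,50,95]))
# bar/mark from the earlier wrist view unsaved pose; report pose
R=np.array(s["ee_rot"]);print(s["t"],s["ee_pos"],np.degrees(np.arctan2(R[1,1],R[0,1])),s["force"],s["opening"])
E
```

```text
((515.26611328125, -286.3766174316406), (110.26824188232422, 35.991355895996094), 11.451519012451172) [0.02806313 0.02940043 0.03068219]
7.3 [ 0.51610808 -0.28663777  0.40852899] 101.69774378479548 [-0.21831459  0.24863631 -0.49204343] 0.05066846915718524
```

Stone lies flat in the middle of the tray, top at 0.029–0.031 as it must be. On to above the bar.

send_rows(plan=[[-5,20,0,0.1,-0.5],[-10,45,0,0.2,-0.5],[-15,75,0,0.32,-0.5],[-22,105,0,0.44,-0.5],[-28,135,0,0.56,-0.5],[-34,165,0,0.68,-0.5],[-42,195,0,0.8,-0.5],[-50,225,0,0.92,-0.5],[-57,255,0,1.04,-0.5],[-64,285,0,1.16,-0.5],[-70,315,0,1.28,-0.5],[-77,345,0,1.4,-0.5],[-84,375,0,1.5,-0.5],[-90,405,0,1.6,-0.5],[-95,425,0,1.68,-0.5],[-97,438,0,1.714,-0.5],[-97,438,0,1.714,-0.5],[-97,438,0,1.714,-0.5]])

```text
t: 9.15
ee_pos: [0.5207, 0.1623, 0.4009]
ee_rot: [[-0.063, 0.998, -0.002], [0.998, 0.063, -0.001], [-0.001, -0.002, -1.0]]
force: [-0.5, -0.7, 0.2]
opening: 0.069
grasp_force: 0.0
```

```bash
python3 - <<'E'
from h import *
s=read_state()
p,d,c=grab("wrist");X=cloud(p,d,c);x,y,Z=np.moveaxis(X,-1,0);cv2.imwrite("pics/w3.png",p)
hsv=cv2.cvtColor(p,cv2.COLOR_BGR2HSV);H,S,V=[hsv[...,i].astype(int) for i in range(3)]
def rep(m,l):
    m=cv2.morphologyEx(m.astype(np.uint8),cv2.MORPH_OPEN,np.ones((3,3)))>0
    if m.sum()<5: print(l,"none");return
    print(l,m.sum(),np.round(cv2.minAreaRect(X[m][:,:2].astype(np.float32)*1000)[0],1),cv2.minAreaRect(X[m][:,:2].astype(np.float32)*1000)[1:],np.round(np.percentile(Z[m],[2,50,98]),3),np.round(X[m].mean(0),4))
box=lambda a,b,c,e,f,g:(d>0)&(x>a)&(x<b)&(y>c)&(y<e)&(Z>f)&(Z<g)
rep(box(.48,.56,.09,.24,.128,.15)&(V<80),"bar")
rep(box(.5,.62,.25,.36,.15,.23)&((H<12)|(H>174))&(S>150),"mark")
rep(box(.48,.6,.25,.32,.085,.105)&(H>18)&(H<32)&(S>150),"pointer")
rep(box(.56,.76,.27,.34,.1,.18)&(S<70),"arm")
R=np.array(s["ee_rot"]);print(s["t"],s["ee_pos"],np.degrees(np.arctan2(R[1,1],R[0,1])),s["opening"])
E
```

```text
bar 1748 [520.3 160. ] ((11.427849769592285, 104.32495880126953), 3.9340102672576904) [0.135 0.139 0.141] [0.5203 0.1638 0.1386]
mark 873 [553.  296.9] ((32.79344177246094, 6.8875651359558105), 0.2553378641605377) [0.171 0.186 0.197] [0.5518 0.2957 0.185 ]
pointer 519 [529.3 280.6] ((19.752470016479492, 17.173391342163086), 4.033808708190918) [0.094 0.095 0.096] [0.5291 0.2807 0.095 ]
arm 2035 [638.1 299.8] ((132.62814331054688, 30.632902145385742), 3.6362006664276123) [0.101 0.132 0.175] [0.6428 0.3048 0.1321]
9.15 [0.52072984 0.16234485 0.40088617] 3.6053483783983076 0.06900310932804732
```

View pics/w3.png

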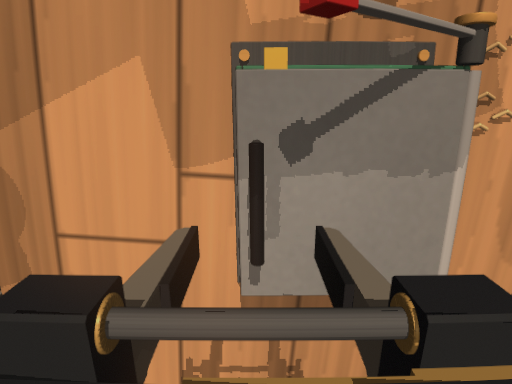

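Bar at (258,203) in the picture, measured (0.520, 0.162, top 0.141), right under the tool. Mark angle comes out at about 0.555. Descend and grip.

send_rows(plan=[[0,0,35,0,-0.5],[0,0,65,0,-0.5],[0,0,85,0,-0.5],[0,0,94,0,-0.5],[0,0,95,0,-0.5],[0,0,95,0,1],[0,0,95,0,1],[0,0,95,0,1],[0,0,95,0,1],[0,0,95,0,1],[0,0,95,0,1],[0,0,95,0,1]], grip_force=30)

```text
t: 10.4
ee_pos: [0.5211, 0.1626, 0.3067]
ee_rot: [[-0.061, 0.998, 0.0], [0.998, 0.061, 0.0], [0.0, 0.0, -1.0]]
force: [0.1, 0.4, -0.4]
opening: 0.0148
grasp_force: 0.0
```

send_rows(plan=[[0,0,0,0,1],[0,0,0,0,1],[0,0,0,0,1]])

```text
t: 10.7
ee_pos: [0.5206, 0.1626, 0.3064]
ee_rot: [[-0.061, 0.998, -0.002], [0.998, 0.061, -0.0], [-0.0, -0.002, -1.0]]
force: [-5.8, 0.3, 2.8]
opening: 0.0113
grasp_force: 30.0
```

send_rows(plan=[[0,1,-5,0,1],[0,2.3,-9,0,1],[0,3.5,-14,0,1],[0,5,-18.5,0,1],[0,8,-27.5,0,1],[0,12,-36,0,1],[0,16,-45,0,1],[0,20.7,-53.4,0,1],[0,25.7,-61.6,0,1],[0,31,-69.5,0,1],[0,34,-73.5,0,1],[0,37,-77,0,1],[0,40,-81,0,1],[0,43,-84.6,0,1],[0,46,-88,0,1],[0,48,-90,0,1],[0,49.5,-91.6,0,1],[0,49.5,-91.6,0,1],[0,49.5,-91.6,0,1]])

```text
t: 12.6
ee_pos: [0.5686, 0.1658, 0.3989]
ee_rot: [[-0.061, 0.998, -0.006], [0.998, 0.061, 0.0], [0.001, -0.006, -1.0]]
force: [-18.3, 1.7, 8.6]
opening: 0.0111
grasp_force: 30.0
```

```bash
python3 - <<'E'
from h import *
s=read_state()
for n in ["side","scene"]:
    p,d,c=grab(n);X=cloud(p,d,c);x,y,Z=np.moveaxis(X,-1,0)
    hsv=cv2.cvtColor(p,cv2.COLOR_BGR2HSV);H,S,V=[hsv[...,i].astype(int) for i in range(3)]
    box=lambda a,b,c,e,f,g:(d>0)&(x>a)&(x<b)&(y>c)&(y<e)&(Z>f)&(Z<g)
    for l,m in dict(mark=box(.5,.62,.25,.36,.15,.23)&((H<12)|(H>174))&(S>150),pointer=box(.48,.62,.25,.32,.09,.25)&(H>18)&(H<32)&(S>150)).items():
        if m.sum()>3:
            v,u=np.where(m);print(n,l,m.sum(),np.round(X[m].mean(0),4),np.round(np.percentile(X[m],[3,97],axis=0),3).tolist(),u.mean(),v.mean())
    if n=="side": cv2.imwrite("pics/s4.png",cv2.resize(p[130:310,180:340],None,fx=3.3,fy=3.3,interpolation=2))
R=np.array(s["ee_rot"]);print(s["t"],s["ee_pos"],s["force"],s["opening"],s["grasp_force"])
E
```

```text
side mark 134 [0.5527 0.304  0.1869] [[0.539, 0.296, 0.173], [0.567, 0.308, 0.199]] 268.7686567164179 237.86567164179104
side pointer 21 [0.5513 0.276  0.1843] [[0.544, 0.271, 0.178], [0.562, 0.283, 0.188]] 269.95238095238096 230.0
scene mark 64 [0.5576 0.3033 0.189 ] [[0.544, 0.296, 0.173], [0.569, 0.308, 0.199]] 340.59375 195.328125
scene pointer 45 [0.5537 0.2832 0.182 ] [[0.546, 0.276, 0.176], [0.563, 0.29, 0.187]] 333.6666666666667 193.37777777777777
12.6 [0.56860258 0.16581229 0.39893461] [-18.27412534   1.73464716   8.57288084] 0.01113002714665513 29.976430535316467
```

View pics/s4.png

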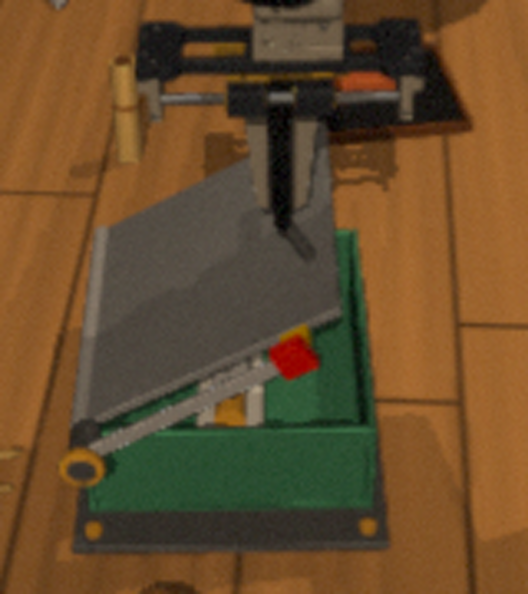

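The side picture shows the yellow pointer tip (293,335) right behind the red block (295,357). The measured x and z agree to about 3 mm. A small tweak will ease the side load and raise it slightly, then hold.

send_rows(plan=[[0,-0.5,-0.7,0,1],[0,-1,-1.5,0,1],[0,-1,-1.5,0,1],[0,-1,-1.5,0,1],[0,-1,-1.5,0,1],[0,-1,-1.5,0,1],[0,-1,-1.5,0,1],[0,-1,-1.5,0,1],[0,-1,-1.5,0,1],[0,-1,-1.5,0,1],[0,-1,-1.5,0,1],[0,-1,-1.5,0,1]])

```text
t: 13.9
ee_pos: [0.5688, 0.1658, 0.4001]
ee_rot: [[-0.061, 0.998, -0.002], [0.998, 0.061, 0.001], [0.001, -0.002, -1.0]]
force: [-8.7, 3.2, 1.3]
opening: 0.0111
grasp_force: 30.0
```

```bash
python3 - <<'E'
from h import *
for n in ["side","scene"]:
    p,d,c=grab(n);X=cloud(p,d,c);x,y,Z=np.moveaxis(X,-1,0)
    hsv=cv2.cvtColor(p,cv2.COLOR_BGR2HSV);H,S,V=[hsv[...,i].astype(int) for i in range(3)]
    box=lambda a,b,c,e,f,g:(d>0)&(x>a)&(x<b)&(y>c)&(y<e)&(Z>f)&(Z<g)
    for l,m in dict(mark=box(.5,.62,.25,.36,.15,.23)&((H<12)|(H>174))&(S>150),pointer=box(.48,.62,.25,.32,.09,.25)&(H>18)&(H<32)&(S>150)).items(): print(n,l,m.sum(),np.round(X[m].mean(0),4),np.round(np.percentile(X[m],[3,97],axis=0),3).tolist())
    cv=box(.58,.68,.1,.25,.1,.25)&(S<60);P=X[cv];A=np.c_[P[:,:2],np.ones(len(P))]
    k=np.linalg.lstsq(A,P[:,2],rcond=None)[0];r=abs(A@k-P[:,2]);k=np.linalg.lstsq(A[r<.006],P[r<.006,2],rcond=None)[0];print("cover angle",np.arctan(np.hypot(*k[:2])))
    am=box(.57,.69,.29,.33,.1,.19)&(S<80)&(V>60);P=X[am];k=np.polyfit(P[:,0],P[:,2],1);print("arm angle",am.sum(),np.arctan(-k[0]))
    m=box(.4,.63,-.36,-.2,.02,.04)&((H<12)|(H>174))&(S>110);print("stone",X[m].mean(0) if m.any() else None)
E
```

```text
side mark 133 [0.5529 0.304  0.1868] [[0.539, 0.297, 0.174], [0.567, 0.308, 0.199]]
side pointer 25 [0.5523 0.2772 0.1854] [[0.544, 0.272, 0.177], [0.563, 0.285, 0.19]]
cover angle 0.5411712630934006
arm angle 294 0.5527141609545313
stone [ 0.50564358 -0.2767638   0.02929747]
scene mark 65 [0.5575 0.3032 0.1885] [[0.546, 0.297, 0.173], [0.569, 0.308, 0.198]]
scene pointer 43 [0.5542 0.2836 0.1824] [[0.546, 0.276, 0.178], [0.562, 0.291, 0.187]]
cover angle 0.5419023978859904
arm angle 155 0.5456475854475353
stone [ 0.51951863 -0.28201336  0.02909053]
```

Cover angle 0.54–0.56, arm 0.55: within about 2 mm of the mark. Fingers hold steady; hand in.

```bash
python3 -c "
from station import arm
print(arm.hand_in())"
```

```text
the job is handed in; nothing more can be done
None
```

I handed the job in: the stone lies flat in the tray, and the gripper holds the cover steady with its pointer about 2 mm from the red mark by camera (12 mm allowed); the hand-in returned no verdict.

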